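Release and open a tray loader with a dowel

ROBOT

A 6-joint arm with a two-finger parallel gripper is mounted at the origin on the work surface. World frame = base frame: x ahead of the robot, y to its left, z up, the work surface at z = 0. Lengths are in m, angles in rad, forces in N, time in s.
With the tool pointing down it reaches from about 0.375 to 0.975 m from the base axis. Payload 3.8 kg.
Tool frame: the origin (TCP) lies midway between the tips of the shut fingers; the grasp point (between the pads) lies 19 mm behind it; z points along the fingers, y is the line along which they close (so a half turn about z gives the same grasp; the last joint's range is limited). The gripper opens to 88 mm and grips with 3 to 60 N. Pads are 18 mm wide; open, the fingers measure 123 mm over their backs; the gripper's body (75 mm by 187 mm) begins 45 mm behind the grasp point.
Start: joints at [-1.289, 0.264, 1.604, -0, 1.274, -0.037], TCP at [0.212, -0.641, 0.239] pointing down, gripper open.
Joint ranges: [-2.63, 2.63], [-0.94, 2.18], [0.31, 2.57], [-1.31, 4.45], [0, 2.66], [-2.55, 2.55]. Speed limits (rad/s): [2.57, 2.57, 3.14, 3.14, 3.14, 3.14].

INTERFACE

Orientations are given as a rotation vector (axis times angle).
In Python, from plant import manip, ik, vision gives the robot as it stands. The module is installed in compiled form; this text tells all that it offers. Calls block until the motion is done:
- manip.reach(position, orientation): joint-space move of the TCP to a pose.
- manip.movel(position, rotation=None, max_speed=0.15, contact_N=None): straight line of the TCP; rotation=None keeps the orientation; max_speed is the mean speed in m/s. With contact_N (N) it stops when the force on the tool has changed by that much, and returns True; else False.
- manip.goto_joints(angles): joint-space move.
- manip.open_gripper() and manip.grab(): open the fingers fully, or close them until they stop; the grip force is fixed at half the most.
- manip.hold(seconds).
- ik(position, orientation): joint angles nearest the present ones, or None.
- manip.read_state(): the state.
- vision.snapshot(name): name is "side" or "top"; returns the picture (400x640x3 uint8, red, green, blue); there is no depth.
- vision.camera_params(name): a dict with "mtx" (3x3 intrinsics, pixels), "view" (4x4, takes a point from world to camera coordinates). Camera axes: x right, y down, z forward; pixel columns grow to the right and rows downward; lengths in m; the calibration is good to about 2 mm. A picture is of the moment at which its call begins. camera_params takes no time and is no camera call.
A pose or a line that the arm cannot do raises manip.PlanningError and nothing moves.
- manip.close_job(): hands the job in; it is judged then, once.
The state is a dict: "time_s": time; "joint_positions": joint angles; "dq": joint speeds; "joint_efforts": joint torques, N m; "tcp_pos": TCP position; "tcp_rot": TCP orientation; "wrist_force": force on the tool from outside, world axes, zero at the start; "torque": the same for the moment, N m; "width": finger opening in m; "grasp_force": force on a finger pad.
Only numpy, scipy, OpenCV 4.12 (cv2) and the standard library are available. Lean on these libraries where they do the work, as an engineer would, in place of code of your own. Each camera call takes 0.05 s, during which the arm holds its last target. There are 200 camera calls.

TASK

The tray loader's drawer is latched shut. Take the wooden dowel from its stand, feel for the small release hole behind the drawer in the rear of the loader's top, and push the spring latch down through it with the dowel, gently (never more than 20 N on the loader), until the drawer pops out a little. Finish with the drawer pulled all the way out and the dowel standing in its stand again, in whichever order you like, and with nothing held; leave the other things on the bench alone.

Things in the scene. Friction and masses are not known exactly. Their poses are not given: they have to be found in the camera images.
- loader: White box, the tray loader, fixed to the bench: 170 (x) by 130 (y) by 90 mm high. Origin at the centre of its underside; its own -x is the front, where the drawer comes out; z up. On the rear of its flat top lies a 4 mm thick steel plate, 56 (x) by 60 (y) mm, top 94 mm above the bench, with the round 15 mm release hole (1 mm chamfer) in its middle.
- hole_mark (a point): Nominal centre of the release hole, level with the steel plate's top: 55 mm behind the loader's centre (its +x), 94 mm above the bench; axes as the loader's. The plate is fastened through slots, so the true hole lies anywhere up to 8 mm from here, either way, along the loader's y; along x it is exact.
- latch_mark (a point): Mean rest height of the latch's flat black pad (24 by 34 mm, under the hole), 25 mm below the plate's top; the true rest height is up to 6 mm higher or lower. A spring pushes it up: about 3 N at first, 6 to 7 N when the latch lets go after 7 mm of travel. At 9.5 mm it meets a hard stop, where the force shoots up.
- drawer (a joint): How far the drawer is out, in m: 0 to 0.001 latched shut, about 0.024 after it has popped out by its ejector spring (it stays there), 0.100 at its end stop. It slides towards the loader's -x against about 1.5 N of friction and stays where it is left.
- finger_pull (a point): Grip point of the drawer's pull: an upright dark steel post, 14 mm in diameter, from 34 to 84 mm above the bench, 40 mm in front of the grey drawer front and joined to it by a 12 mm wide bar 34 to 46 mm above the bench. The point is on the post's axis, 66 mm above the bench; axes as the loader's; it moves with the drawer.
- dowel: Plain light wooden dowel, 12 mm in diameter, 140 mm long, with 1 mm chamfered foot, 12 g, standing upright in its stand. Origin at the centre of its lower end, z along it to the upper end.
- stand: Black square block, 64 by 64 by 40 mm high, fixed to the bench, with a round hole 15.5 mm wide (2 mm chamfer) and 30 mm deep in the middle of its top, where the dowel stands. Origin at the centre of its underside; the dowel's lower end rests 10 mm above the bench.
- jar: Bystander: small amber jar with white cap, 54 mm wide, 65 mm high. Origin at the centre of its underside.
- parts_tray: Bystander: low clear sorting tray, 80 by 140 by 22 mm. Origin at the centre of its underside.
- eyepiece: Bystander: black microscope eyepiece, 42 mm wide, 52 mm high, standing upright. Origin at the centre of its underside.

How it is judged:
On the way, in this order (a step that is already met when the one before it is completed fails the run):
1. the held dowel, its lower end in the release hole at least 8 mm below the loader's top, has made the drawer pop out more than 10 mm (z of dowel in the frame of loader below 0.082 m and horizontal distance between dowel and hole_mark below 0.014 m and angle between dowel's own z axis and vertical below 0.2 rad and contact force between the fingers and dowel above 0.5 N and value of joint drawer above 0.01 m), for 0.05 s.
2. the drawer is pulled out more than 85 mm and the dowel is back in its stand (value of joint drawer above 0.085 m and horizontal distance between dowel and stand below 0.005 m and height (world z) of dowel below 0.016 m and angle between dowel's own z axis and vertical below 0.15 rad), for 0.1 s.
At the end, for the whole second after the job is handed in: The drawer is at least 85 mm out and still; the dowel stands upright (within 0.15 rad) at the bottom of its stand's hole: lower end within 5 mm of the stand's axis and below 16 mm over the bench; nothing is held (all of step 2 and linear speed of dowel below 0.02 m/s and velocity of joint drawer below 0.01 m/s); the robot touches nothing.
It fails at once if the dowel pushes on the loader (plate, latch or drawer) with more than 20 N (contact force between dowel and loader above 20 N).
It fails at once if the jar, the sorting tray or the eyepiece is moved more than 20 mm (distance of any of jar, parts_tray, eyepiece from where it was at the start of the episode above 0.02 m).
It also fails if it takes over 72 s, if anything falls off the work surface, if the arm or the gripper's body presses on something with over 40 N, if the wrist force passes 120 N, or if a joint passes its speed limit or range.

## Working session

There is one attempt and no reset: what is moved stays moved. The work goes in short steps, each a Python script; the robot and the scene stay as the last script left them, time stands still between calls to the robot, and variables do not carry over. Pictures are saved under pics/ and viewed, at most 10 in all, crops included, and the job is handed in when it is done.

```bash
mkdir -p pics; python3 - <<'E'
from plant import manip, ik, vision
import cv2
for n in("top","side"):
    cv2.imwrite(f"pics/{n}0.png",vision.snapshot(n)[:,:,::-1]); p=vision.camera_params(n); print(p)
print(manip.read_state())
E
```

```text
{'mtx': array([[364.19402169,   0.        , 316.28867773],
       [  0.        , 364.19402169, 198.98059616],
       [  0.        ,   0.        ,   1.        ]]), 'view': array([[ 0.01392835, -0.99989141,  0.00481404, -0.0682866 ],
       [-0.99452043, -0.01435209, -0.10355259,  0.65000414],
       [ 0.10361044, -0.00334534, -0.99461233,  0.95496658],
       [ 0.        ,  0.        ,  0.        ,  1.        ]])}
{'mtx': array([[388.94639218,   0.        , 321.41882332],
       [  0.        , 388.94639218, 204.5396365 ],
       [  0.        ,   0.        ,   1.        ]]), 'view': array([[ 0.89229043, -0.45143449,  0.00496831, -0.58112836],
       [-0.25731721, -0.51758548, -0.81602275,  0.21511594],
       [ 0.37095234,  0.72685086, -0.57799843,  0.64043566],
       [ 0.        ,  0.        ,  0.        ,  1.        ]])}
{'time_s': 0.1, 'joint_positions': array([-1.28889688e+00,  2.64639473e-01,  1.60518983e+00, -1.76302166e-05,
        1.27372027e+00, -3.69051556e-02]), 'dq': array([-6.32641896e-05, -8.65017469e-04, -2.41216241e-03, -2.86883483e-04,
        1.80777331e-03,  1.48287033e-03]), 'joint_efforts': array([ 8.87744391e-04, -5.03618789e+01, -3.58069754e+01,  7.31283054e-02,
        2.32891022e-02, -6.51552318e-05]), 'tcp_pos': array([ 0.21138151, -0.64038883,  0.23756407]), 'tcp_rot': array([-3.09984767e+00, -4.98359139e-01,  4.01632005e-04]), 'wrist_force': array([-0.54027077, -0.94618702, -0.57989172]), 'torque': array([ 0.03618996,  0.01031749, -0.02930373]), 'grasp_force': 0.0, 'width': 0.0880558430978576}
```

View pics/top0.png

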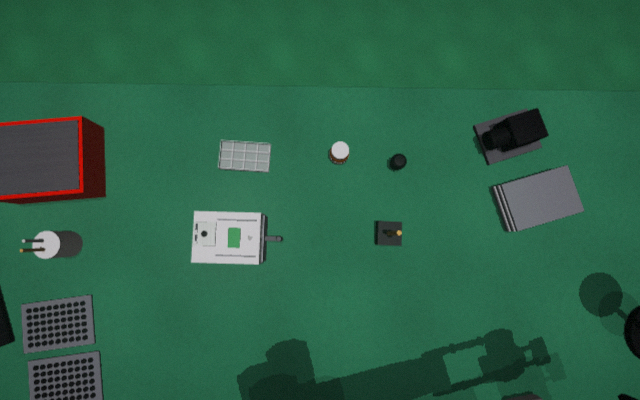

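View pics/side0.png

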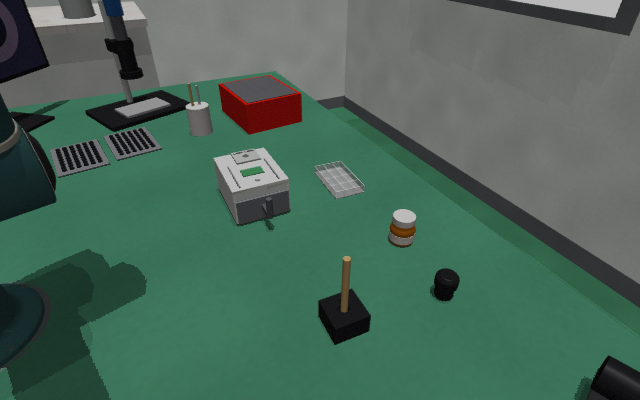

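The top view shows the loader at about (228,238) with its pull at (280,239), so the drawer opens toward world -y. The hole is near (204,234), and the stand and dowel are near (389,233). The side view has the dowel top at (346,258), the stand at (344,316) and the loader's pull at (268,207). Next I'll measure these.

```bash
cat > h.py <<'E'
from plant import manip, ik, vision
import cv2, numpy as np
from scipy.spatial.transform import Rotation as R
def ray(n,uv):
    p=vision.camera_params(n); V=p["view"]; Rm=V[:3,:3]
    d=np.linalg.solve(p["mtx"],np.array([*uv,1.])); return -Rm.T@V[:3,3], Rm.T@d
def onz(n,uv,z):
    c,d=ray(n,uv); return c+d*(z-c[2])/d[2]
def two(a,b):  # nearest point to a top ray and a side ray
    A=np.zeros((3,3));y=np.zeros(3)
    for n,uv in(("top",a),("side",b)):
        c,d=ray(n,uv); d/=np.linalg.norm(d); P=np.eye(3)-np.outer(d,d); A+=P;y+=P@c
    return np.linalg.solve(A,y)
def proj(n,X):
    p=vision.camera_params(n); q=p["mtx"]@(p["view"]@np.append(X,1))[:3]; return q[:2]/q[2]
def blobs(m,x0,y0,x1,y1,mn=4):
    s=np.zeros_like(m); s[y0:y1,x0:x1]=m[y0:y1,x0:x1]
    k,l,st,ce=cv2.connectedComponentsWithStats(s)
    return sorted([(int(st[i,4]),ce[i].round(2).tolist(),st[i,:4].tolist(),l==i) for i in range(1,k) if st[i,4]>=mn],key=lambda b:-b[0])
E
python3 - <<'E'
from h import *
t=cv2.imread("pics/top0.png"); s=cv2.imread("pics/side0.png")
hv=cv2.cvtColor(t,cv2.COLOR_BGR2HSV); hs=cv2.cvtColor(s,cv2.COLOR_BGR2HSV)
w=((hv[:,:,2]>140)&(hv[:,:,1]<60)).astype(np.uint8)
b=blobs(w,180,200,270,275)[0]; print(b[:3])
c=cv2.findContours(b[3].astype(np.uint8),0,2)[0][0]; r=cv2.minAreaRect(c); print(r)
q=np.array([onz("top",p,.09)[:2] for p in cv2.boxPoints(r)]); print(q,q.mean(0))
d=((hv[:,:,2]<60)).astype(np.uint8)
for x in blobs(d,195,222,215,245): print("hole",x[:3],onz("top",x[1],.094))
for x in blobs(d,370,215,410,250): print("stand",x[:3],onz("top",x[1],.04))
o=lambda h:((h[:,:,0]>8)&(h[:,:,0]<25)&(h[:,:,1]>80)&(h[:,:,2]>90)).astype(np.uint8)
for x in blobs(o(hv),370,215,410,250): print("dowel top",x[:3],onz("top",x[1],.15))
for x in blobs(o(hs),320,240,370,330): print("dowel side",x[:3])
f=lambda im,x0,y0,x1,y1,k:cv2.resize(im[y0:y1,x0:x1],None,fx=k,fy=k,interpolation=cv2.INTER_NEAREST)
a=f(t,185,200,295,275,7); cv2.imwrite("pics/c1.png",a)
a=np.hstack([f(t,365,210,415,255,8),cv2.resize(f(s,310,245,380,345,4),(280,360))]); cv2.imwrite("pics/c2.png",a)
E
```

```text
(3217, [225.54, 237.42], [191, 211, 70, 54])
((225.5069122314453, 237.26490783691406), (68.17639923095703, 52.53610610961914), 1.6846845149993896)
[[0.48014497 0.25426343]
 [0.61225774 0.2568868 ]
 [0.60961725 0.08322844]
 [0.47750031 0.08316483]] [0.54488007 0.16938588]
hole (14, [203.71, 233.5], [202, 232, 4, 4]) [0.55307708 0.22367241 0.094     ]
stand (545, [387.02, 232.64], [374, 221, 27, 24]) [ 0.56247917 -0.24950787  0.04      ]
dowel top (24, [398.67, 232.38], [396, 230, 6, 6]) [ 0.56190246 -0.255396    0.15      ]
dowel side (225, [345.36, 281.62], [342, 256, 9, 56])
```

View pics/c1.png

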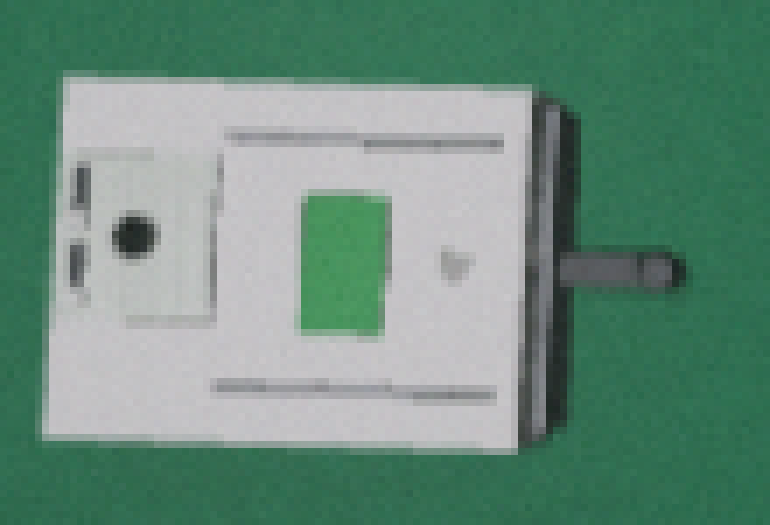

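View pics/c2.png

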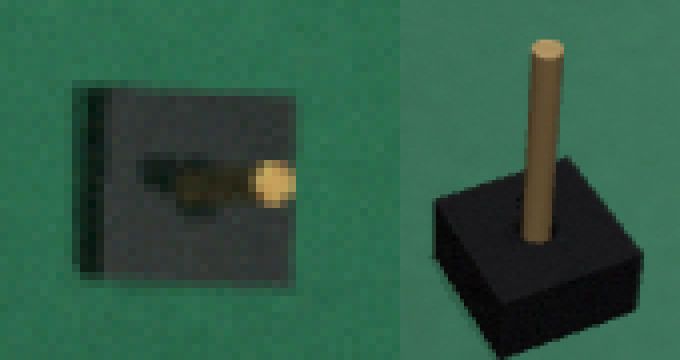

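The crops give the loader top corners at about (62,75), (533,93), (517,452) and (43,437) in crop pixels, with the post top at (660,271) and the hole at (135,237). The dowel stands essentially upright, with its top at (272,184) in the second crop.

```bash
python3 - <<'E'
from h import *
k=lambda x,y,z:onz("top",(185+x/7-.5,200+y/7-.5),z)
C=np.array([k(*p,.09)[:2] for p in((62,75),(533,93),(517,452),(43,437))]);print(C,C.mean(0))
e=[C[0]-C[1],C[3]-C[2]]; print([np.degrees(np.arctan2(v[1],v[0])) for v in e],[np.linalg.norm(v) for v in e])
for v in(C[0]-C[3],C[1]-C[2]): print(np.degrees(np.arctan2(v[1],v[0])),np.linalg.norm(v))
print("post",k(660,271,.084),"hole",k(135,237,.094))
k2=lambda x,y,z:onz("top",(365+x/8-.5,210+y/8-.5),z)
S=np.array([k2(*p,.04)[:2] for p in((109,91),(295,98),(291,286),(104,278))]);print(S,S.mean(0))
s=lambda x,y:(310+x/4-.5,245+y/3.6-.5)
print("dowel top two-view",two((398.67,232.38),s(147,48)), "foot at stand top (side)",onz("side",s(138,236),.04),
 "px of axis pts",proj("side",[.562,-.2554,.15]),s(147,48))
E
```

```text
[[0.61176809 0.25393185]
 [0.6076492  0.0824304 ]
 [0.47860589 0.08433052]
 [0.48160859 0.25438204]] [0.54490794 0.1687687 ]
[np.float64(88.62421335829919), np.float64(88.98840132402636)] [np.float64(0.17155090209475055), np.float64(0.17007803152670845)]
-0.19817213431043154 0.13016027898067845
-0.8435989408896114 0.12905729875250138
post [0.54384696 0.03522142 0.084     ] hole [0.55343807 0.2234983  0.094     ]
[[ 0.59359435 -0.22580984]
 [ 0.59213053 -0.28824976]
 [ 0.5295101  -0.28627129]
 [ 0.53129404 -0.223914  ]] [ 0.56163226 -0.25606122]
dowel top two-view [ 0.56216688 -0.2552041   0.15147598] foot at stand top (side) [ 0.5609605 -0.2599312  0.04     ] px of axis pts [345.96046006 258.70294596] (346.25, 257.8333333333333)
```

```bash
cat >> h.py <<'E'
ROT=R.from_matrix(np.array([[0,1,0],[1,0,0],[0,0,-1.]])).as_rotvec()
D=np.array([.562,-.2555])
def st(msg=""):
    s=manip.read_state(); print(msg,round(s["time_s"],2),s["tcp_pos"].round(4),"F",s["wrist_force"].round(2),"w",round(s["width"],4),"g",round(s["grasp_force"],1)); return s
def snap(n,f,box,k):
    im=vision.snapshot(n)[:,:,::-1].copy(); cv2.imwrite(f"pics/full_{f}",im); x0,y0,x1,y1=box
    return cv2.resize(im[y0:y1,x0:x1],None,fx=k,fy=k,interpolation=cv2.INTER_NEAREST)
E
python3 - <<'E'
from h import *
manip.reach([*D,.22],ROT); st()
manip.movel([*D,.101],max_speed=.12); st()
manip.grab(); st("grab")
manip.movel([*D,.19],max_speed=.1); st("up")
a=snap("side","u.png",(290,180,390,330),4); b=snap("top","u2.png",(345,180,445,280),4)
b=cv2.copyMakeBorder(b,0,a.shape[0]-b.shape[0],0,0,0); cv2.imwrite("pics/u.png",np.hstack([a[:600],b[:600]]))
E
```

```text
1.99 [ 0.5617 -0.2565  0.2201] F [-0.11  0.48 -0.3 ] w 0.0882 g 0.0
 3.13 [ 0.5628 -0.2559  0.1021] F [ 0.34 -0.56  0.39] w 0.0882 g 0.0
grab 4.28 [ 0.562  -0.2555  0.101 ] F [ 1.2  -0.92 -0.03] w 0.0111 g 30.0
up 5.33 [ 0.5614 -0.2552  0.1891] F [-0.1   0.68 -0.17] w 0.0112 g 30.0
```

View pics/u.png

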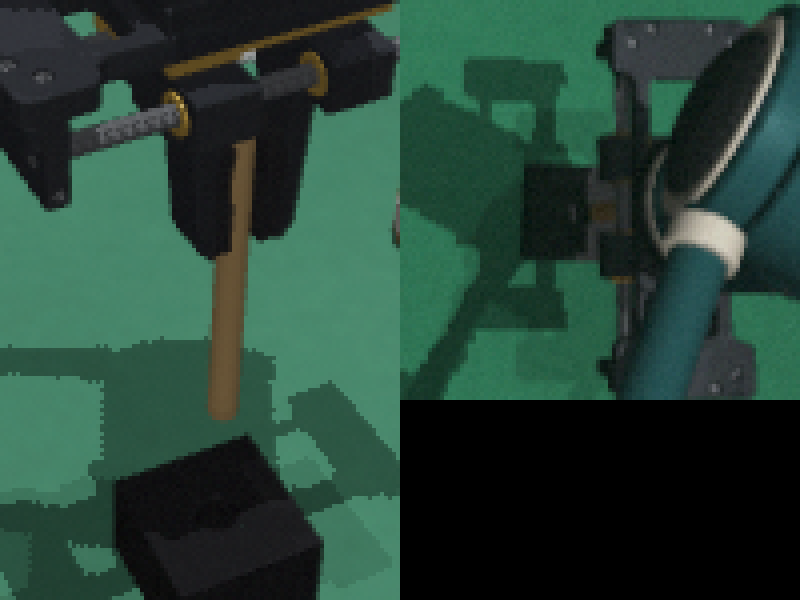

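The dowel is held between the fingers and clear of the stand. In the crop its axis runs from (243,145) to a foot at (222,412), and I'll check that for tilt against a vertical projection.

```bash
python3 - <<'E'
from h import *
for z in(.098,.15,.20): print(z,proj("side",[.5615,-.2553,z]))
im=cv2.imread("pics/full_u.png"); h=cv2.cvtColor(im,cv2.COLOR_BGR2HSV)
m=((h[:,:,0]>8)&(h[:,:,0]<22)&(h[:,:,1]>80)&(h[:,:,2]>50)).astype(np.uint8)
b=blobs(m,335,214,360,290)[0]; print(b[:3])
for v in range(216,286,6):
    u=np.where(b[3][v])[0]; print(v,u.mean() if len(u) else None,len(u),end="; ")
E
```

```text
0.098 [344.26813439 283.2897856 ]
0.15 [345.63378227 258.76542922]
0.2 [347.08828913 232.64533981]
(426, [347.47, 252.1], [342, 214, 12, 71])
216 350.5 6; 222 350.0 5; 228 350.0 5; 234 350.0 5; 240 349.5 4; 246 347.0 7; 252 347.0 7; 258 346.5 8; 264 346.0 7; 270 346.0 7; 276 346.0 7; 282 345.0 7;
```

```bash
cat >> h.py <<'E'
H=np.array([.5535,.2236])
E
python3 - <<'E'
from h import *
manip.movel([*D,.25],max_speed=.2)
manip.reach([*H,.25],ROT); manip.movel([*H,.2],max_speed=.1); manip.hold(.3); st()
for dx,dy in((0,0),(-.002,0),(.002,0),(-.004,0),(.004,0),(0,.002),(0,-.002)):
    p=H+[dx,dy]
    manip.movel([*p,.192],max_speed=.05); manip.hold(.2)
    c=manip.movel([*p,.176],max_speed=.012,contact_N=3.)
    s=st(f"{dx,dy,c}")
    if not c: np.save("hole.npy",p); break
    manip.movel([*p,.192],max_speed=.05)
E
```

```text
8.57 [0.554  0.2238 0.2008] F [ 0.03  0.25 -0.16] w 0.0112 g 30.0
(0, 0, False) 10.57 [0.5536 0.2236 0.1761] F [-0.15 -0.21  0.16] w 0.011 g 30.0
```

```bash
python3 - <<'E'
from h import *
p=np.load("hole.npy")
c=manip.movel([*p,.148],max_speed=.012,contact_N=2.5); s=st(f"pad {c}")
z=s["tcp_pos"][2]; manip.hold(.3); f0=st()["wrist_force"][2]
if c:
    for i in range(1,10):
        c=manip.movel([*p,z-.001*i],max_speed=.01,contact_N=5); s=st(f"{i} {c}")
        if s["wrist_force"][2]>11: break
        if i>=6:
            im=vision.snapshot("top"); cv2.imwrite(f"pics/d{i}.png",im[:,:,::-1])
            # dark post right end near rows 232-245
            g=cv2.cvtColor(im,cv2.COLOR_RGB2HSV); m=((g[:,:,1]<90)&(g[:,:,2]<140)).astype(np.uint8)
            r=m[234:244,262:330].sum(0); e=262+np.where(r>=3)[0].max(); print("pull end",e)
            if e>289: break
E
```

```text
pad True 11.91 [0.5536 0.2237 0.1603] F [-0.52  1.74  4.16] w 0.0114 g 30.0
 12.21 [0.5535 0.2237 0.1602] F [ 0.22 -1.18  5.08] w 0.0109 g 30.0
1 False 12.46 [0.5539 0.2238 0.1602] F [-0.07 -1.    5.02] w 0.011 g 30.0
2 False 12.71 [0.554  0.2239 0.1594] F [-0.99 -0.15  6.39] w 0.0113 g 30.0
3 False 12.96 [0.554  0.2239 0.1585] F [-0.6   0.33  6.95] w 0.0108 g 30.0
4 False 13.21 [0.5541 0.2239 0.1576] F [-0.78  0.26  8.09] w 0.011 g 30.0
5 False 13.46 [0.5541 0.224  0.1566] F [-1.28  0.14  6.98] w 0.011 g 30.0
6 False 13.71 [0.5541 0.224  0.1556] F [-0.48  1.34  7.64] w 0.0112 g 30.0
pull end 281
7 False 14.01 [0.554  0.224  0.1545] F [-1.74  0.55  6.42] w 0.0112 g 30.0
pull end 281
8 False 14.31 [0.5538 0.2239 0.1531] F [0.17 0.52 4.57] w 0.0111 g 30.0
pull end 288
9 False 14.61 [0.5538 0.224  0.1519] F [-0.23  0.27  6.24] w 0.0111 g 30.0
pull end 290
```

```bash
python3 - <<'E'
from h import *
p=np.load("hole.npy")
manip.movel([*p,.25],max_speed=.12)
im=vision.snapshot("top"); g=cv2.cvtColor(im,cv2.COLOR_RGB2HSV); m=((g[:,:,1]<90)&(g[:,:,2]<140)).astype(np.uint8)
e=262+np.where(m[234:244,262:330].sum(0)>=3)[0].max(); print("end",e)
manip.reach([*D,.25],ROT); manip.movel([*D,.15],max_speed=.1); manip.hold(.2); st()
c=manip.movel([*D,.1025],max_speed=.03,contact_N=5); st(f"in {c}")
a=snap("side","r.png",(290,180,390,330),4); cv2.imwrite("pics/r.png",a)
E
```

```text
end 290
 18.78 [ 0.5625 -0.2558  0.1509] F [ 0.07  0.1  -0.57] w 0.011 g 30.0
in False 20.52 [ 0.5622 -0.2556  0.1028] F [0.4  0.69 0.35] w 0.011 g 30.0
```

View pics/r.png

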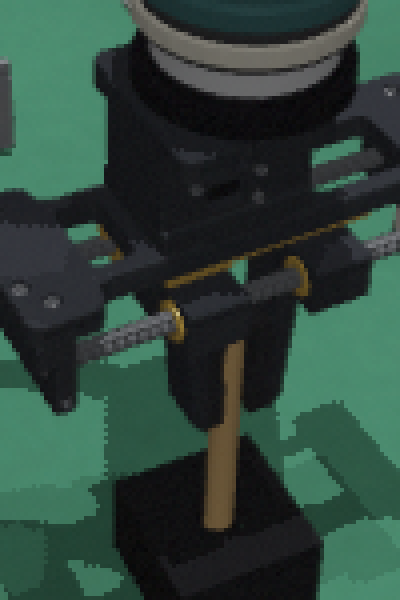

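The dowel foot is inside the stand's hole at about (218,528) in the crop. Next I release it and pull the drawer.

```bash
python3 - <<'E'
from h import *
manip.open_gripper(); manip.movel([*D,.22],max_speed=.15)
P=np.array([.5435,.011])
manip.reach([*P,.16],ROT); manip.hold(.2)
c=manip.movel([*P,.048],max_speed=.08,contact_N=8); st(f"down {c}")
if not c:
    manip.grab(); s=st("grab"); 
    if s["width"]>.008:
        q=P+[-.001,-.075]; manip.movel([*q,.048],max_speed=.06,contact_N=15); s=st("pulled")
        manip.open_gripper(); x=s["tcp_pos"]; manip.movel([x[0],x[1],.25],max_speed=.12)
        manip.reach([.45,.2,.3],ROT); st("end")
t=snap("top","f1.png",(180,190,430,280),3); u=snap("side","f2.png",(200,140,390,350),2)
h=max(t.shape[0],420); im=np.zeros((270+300,750,3),np.uint8); im[:270]=t; u=cv2.resize(u,(271,300)); im[270:,:271]=u; cv2.imwrite("pics/f.png",im)
E
```

```text
down False 25.51 [0.5441 0.011  0.0487] F [0.17 0.68 0.44] w 0.0884 g 0.0
grab 26.63 [0.5422 0.011  0.0478] F [-4.38 -0.48  4.59] w 0.0131 g 30.0
pulled 28.03 [ 0.5412 -0.0639  0.0478] F [-5.6   0.36  4.68] w 0.0132 g 30.0
end 32.13 [0.4502 0.1994 0.2996] F [0.11 0.36 0.43] w 0.0881 g 0.0
```

View pics/f.png

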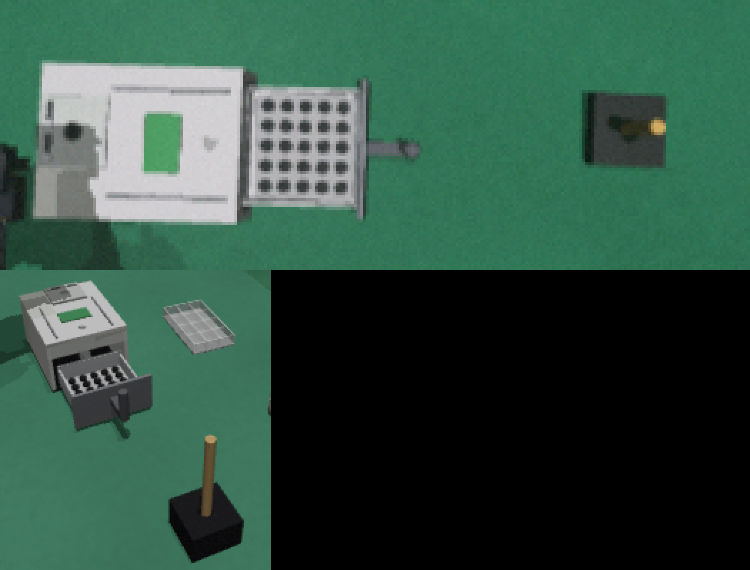

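The drawer is out: the post top moved from about (279,239) to (317,240), which is roughly 96–99 mm. The dowel top is back at (399,232), its original pixel, and the gripper is clear. I'm handing in now.

```bash
python3 -c "
from plant import manip
print(manip.close_job())"
```

```text
the job is handed in; nothing more can be done
None
```

I've handed the job in: the latch is released, the drawer is out by about 96–99 mm as measured in the picture, the dowel is back upright in its stand, and nothing is held (no verdict was returned).

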